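# Sort the checked dispenser units at the birdseed corner

## Task

Two orange dispenser base units on the pine plank have been checked and tagged on top. Put the green-tagged one in the green pass tray and the red-tagged one in the red reject tray, each standing upright and flat on the tray's floor, without dropping it or tipping it over.

Things in the scene. Friction and masses are not known exactly. Their poses are not given: they have to be found in the camera images.
- green_unit: Green-tagged (passed) orange plastic press-button base unit of a seed dispenser, a block 64 (x) by 44 (y) by 50 (z) mm, 110 g or so, stands upright on the plank; on its top a white label with a green tag 40 by 26 mm. A black press button sticks out 4 mm at the -x end (look only). Plain flat sides, best gripped across the 44 mm (y) width. Origin: centre of the underside, z up. Long axis x may lie at up to about 60 degrees either way from the robot's forward direction.
- red_unit: Red-tagged (rejected) orange plastic press-button base unit of a seed dispenser, a block 64 (x) by 44 (y) by 50 (z) mm, 110 g or so, stands upright on the plank; on its top a white label with a red tag 40 by 26 mm. A black press button sticks out 4 mm at the -x end (look only). Plain flat sides, best gripped across the 44 mm (y) width. Origin: centre of the underside, z up. Long axis x may lie at up to about 60 degrees either way from the robot's forward direction.
- pass_tray: Pass nest: shallow wooden tray with a green floor and green rim top, fixed to the plank. Outside 122 (x) by 102 (y) by 16 (z) mm, walls 6 mm, inner space 110 by 90 mm, inner floor 5 mm above the origin. Origin: centre of the underside, on the plank top (90 mm above the work surface). z up, turned up to about 25 degrees; it may stand at either the left or the right end of the work.
- reject_tray: Reject nest: shallow wooden tray with a red floor and red rim top, fixed to the plank. Outside 122 (x) by 102 (y) by 16 (z) mm, walls 6 mm, inner space 110 by 90 mm, inner floor 5 mm above the origin. Origin: centre of the underside, on the plank top (90 mm above the work surface). z up, turned up to about 25 degrees; it may stand at either the left or the right end of the work.
There are look-alikes about, which are no part of the job. Leave any grey or turquoise look-alike of the red_unit alone.

How it is judged:
By the outcome, as a careful person would: the job done as asked, in the order asked, and still so for the second after the job is handed in, with the robot touching nothing.
It also fails if it takes over 58 s, if anything falls off the work surface, if the arm or the gripper's body presses on something with over 40 N, if the wrist force passes 120 N, or if a joint passes its speed limit or range.

## Robot

A 7-joint arm with a two-finger parallel gripper is mounted at the origin on the work surface. World frame = base frame: x ahead of the robot, y to its left, z up, the work surface at z = 0. Lengths are in m, angles in rad, forces in N, time in s.
With the tool pointing down it reaches from about 0.4 to 0.85 m from the base axis. Payload 4.5 kg.
Tool frame: the origin (TCP) lies midway between the tips of the shut fingers; the grasp point (between the pads) lies 19 mm behind it; z points along the fingers, y is the direction in which the jaws open and shut (so a half turn about z gives the same grasp; the last joint's range is limited). The gripper opens to 88 mm and grips with 3 to 60 N. Pads are 18 mm wide; open, the fingers measure 123 mm over their backs; the gripper's body (75 mm by 187 mm) begins 45 mm behind the grasp point.
Start: joints at [1.146, 0.689, -0.195, 1.565, 0.157, 0.902, -0.215], TCP at [0.277, -0.56, 0.239] pointing down, gripper open.
Joint ranges: [-3.01, 3.01], [-0.46, 2.08], [-1.47, 1.51], [0.13, 2.56], [-1, 4.14], [0.04, 2.09], [-2.66, 2.66]. Speed limits (rad/s): [2.57, 2.57, 3.14, 3.14, 3.14, 3.14, 3.14].

## Interface

Orientations are given as a unit quaternion [x, y, z, w].
In Python, from plant import r gives the robot as it stands.
- The arm moves only by the tool play_rows, never from a script. Its argument "targets" is a list of rows, each an object of numbers: "jaw": the closure, from 0 (fully open) to 1 (shut); "dx", "dy", "dz": the shift along the tool's x, y, z in m; "yaw": the turn about the tool's z in rad. A call has exactly 5 rows; each row shifts and turns the pose as measured when the row begins, along the tool's axes as they then stand; what a row does not reach is not made up. A row lasts 1/10 s, in which the tool goes at most 50 mm and 8.59 degrees, less where a joint would pass 70% of its speed; a pose out of reach is approached as far as the arm can. A call with a gripper value outside its range is refused whole. The fingers move at their own pace and stop on an object; "squeeze" is the grip in N (left out, the last holds). Time passes only in rows, so rows that do not move let the fingers close, or fill a call up. It gives the time, the measured TCP pose, the force and the opening at its end, in the units of the state.
- r.get_state(): the state, without advancing time (a new reading comes with each control period).
- r.snapshot(name): name is "scene" or "top"; returns a dict with "frame" (384x512x3 uint8, red, green, blue), "z_map" (384x512 float32, m along the optical axis (not along the pixel's ray), 0 where there is no reading), "mtx" (3x3 intrinsics, pixels), "dist_coeffs" ([k1, k2, p1, p2, k3] as OpenCV has them; the pictures are not rectified), "position" and "orientation" of the camera in the world. Camera axes: x right, y up, looking along -z (the intrinsics and any distortion apply to the point x, -y, -z); pixel columns grow to the right and rows downward; lengths in m; the calibration is good to about 2 mm. A picture is of the moment at which its call begins.
- r.finish_job(): hands the job in, once; it reports no verdict.
The state is a dict: "clock": time; "q": joint angles; "qd": joint speeds; "joint_torque": joint torques, N m; "tool_pos": TCP position; "eef_rot": TCP orientation; "contact_force": force on the tool from outside, world axes, zero at the start; "moment": the same for the moment, N m; "opening": opening from 0.0 (shut) to 1.0 (fully open).
Only numpy, scipy, OpenCV 4.12 (cv2) and the standard library are available. Lean on these libraries where they do the work, as an engineer would, in place of code of your own. Each camera call takes 0.05 s, during which the arm holds its last target.

## Working session

There is one attempt and no reset: what is moved stays moved. The work goes in short steps, Python scripts to look and compute and a tool call to move; the robot and the scene stay as the last step left them, time stands still between calls to the robot, and variables do not carry over. Pictures are saved under pics/ and viewed, and the job is handed in when it is done.

Besides the shell and the picture viewer there is one more tool, called after ">>>" as name(argument=value, ...) on one line, values as JSON. play_rows: Moves the arm, as the interface text tells. Its arguments: {"type":"object","properties":{"targets":{"type":"array"},"squeeze":{"type":"number"}},"required":["targets"]}

```bash
mkdir -p pics; ls; cat > h.py <<'E'
import numpy as np, cv2
from scipy.spatial.transform import Rotation as R
E
python3 - <<'E'
from plant import r
import cv2, numpy as np
s=r.get_state(); print(s)
for n in("scene","top"):
    d=r.snapshot(n); np.savez(f"{n}0.npz",**d)
    cv2.imwrite(f"pics/{n}0.png",cv2.cvtColor(d["frame"],cv2.COLOR_RGB2BGR))
    print(n,d["mtx"],d["dist_coeffs"],d["position"],d["orientation"])
E
```

```text
pics
{'clock': 0.0, 'q': array([ 1.1457821 ,  0.68996151, -0.19454271,  1.56631253,  0.15729898,
        0.90247779, -0.21510488]), 'qd': array([-1.01826751e-03,  8.94743617e-04,  7.71554111e-04,  1.33379146e-03,
       -6.11743873e-05, -2.16039855e-04,  5.03330744e-04]), 'joint_torque': array([ 2.57982374e-04, -5.27564049e+01, -1.26693718e+00, -1.53427863e+01,
       -5.26939903e-02,  6.75349540e-03,  2.11426045e-04]), 'tool_pos': array([ 0.27650527, -0.55982944,  0.23793317]), 'eef_rot': array([ 9.73789959e-01,  2.27447437e-01, -2.52829748e-04, -8.46197510e-04]), 'contact_force': array([-0.7443933 ,  0.16427623, -0.10475133]), 'moment': array([-0.04252125,  0.04352998,  0.00070982]), 'opening': 0.9970169328007468}
scene [[359.25725596   0.         253.57831029]
 [  0.         359.25725596 187.63482703]
 [  0.           0.           1.        ]] [-0.1116923  0.         0.         0.         0.       ] [ 1.19609738 -0.27494659  0.59536578] [0.3565166  0.21160967 0.46997999 0.77925354]
top [[437.00100481   0.         260.37625481]
 [  0.         437.00100481 189.84552657]
 [  0.           0.           1.        ]] [-0.07403843  0.          0.          0.          0.        ] [0.38754082 0.01728258 1.22038752] [-0.07375516  0.08246843  0.75262341 -0.64908947]
```

View pics/scene0.png

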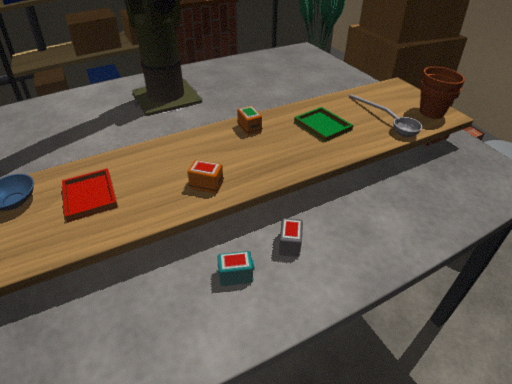

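View pics/top0.png

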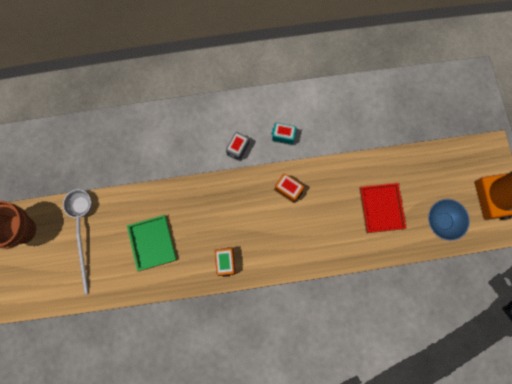

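The scene view shows the green unit at (250,120), the red unit at (206,175), the green tray at (323,124) and the red tray at (90,193). In the top view these are at (225,261), (290,187), (152,242) and (383,208). The grey and turquoise look-alikes stand off the plank. Next I measure.

```bash
cat > h.py <<'E'
import numpy as np, cv2
from scipy.spatial.transform import Rotation as R
def rays(d,px):
    n=cv2.undistortPoints(np.float64(px).reshape(-1,1,2),d["mtx"],d["dist_coeffs"]).reshape(-1,2)
    return R.from_quat(d["orientation"]).apply(np.c_[n[:,0],-n[:,1],-np.ones(len(n))])
def plane(d,px,z):
    v=rays(d,px); p=d["position"]
    return p+v*((z-p[2])/v[:,2])[:,None]
def withz(d,px):
    v=rays(d,px); z=np.array([d["z_map"][int(round(b)),int(round(a))] for a,b in np.float64(px).reshape(-1,2)])
    return d["position"]+v*z[:,None]
def blobs(d,col,minA=40):
    f=cv2.cvtColor(d["frame"],cv2.COLOR_RGB2HSV)
    H,S,V=[f[...,i].astype(int) for i in range(3)]
    if col=="green": m=(H>50)&(H<75)&(S>150)&(V>50)
    elif col=="red": m=((H<4)|(H>176))&(S>200)&(V>90)
    elif col=="orange": m=(H>=5)&(H<14)&(S>180)&(V>70)
    n,l,st,c=cv2.connectedComponentsWithStats(m.astype(np.uint8))
    return [(c[i],st[i,4],(l==i).astype(np.uint8)) for i in range(1,n) if st[i,4]>minA]
def rect(d,mask,z):
    # min-area rectangle in world plane, from mask pixels
    cs,_=cv2.findContours(mask,cv2.RETR_EXTERNAL,cv2.CHAIN_APPROX_NONE)
    c=max(cs,key=len).reshape(-1,2)
    P=plane(d,c,z)[:,:2]
    (cx,cy),(w,h),a=cv2.minAreaRect(np.float32(P*1000))
    if w<h: w,h,a=h,w,a+90
    a=(a+90)%180-90
    ys,xs=np.nonzero(mask)
    m=plane(d,np.c_[xs,ys],z)[:,:2].mean(0)
    return (cx,cy),m*1000,(w,h),a
E
python3 - <<'E'
from h import *
for n in("top","scene"):
    d=dict(np.load(f"{n}0.npz"))
    for col in("green","red"):
        for c,A,m in blobs(d,col):
            pz=withz(d,[c])[0]
            z=0.14 if A<600 else 0.095
            z=.14 if pz[2]>.12 else (.095 if pz[2]>.08 else .05)
            rc,mc,wh,a=rect(d,m,z)
            print(n,col,c.round(1),A,"depthpt",pz.round(4),"rect",np.round(rc,1),"mean",mc.round(1),np.round(wh,1),round(a,1))
E
```

```text
top green [152.1 242.3] 1607 depthpt [0.542  0.2806 0.1007] rect [542.7 285. ] mean [543. 282.] [118.3  98.5] 7.9
top green [223.9 261.3] 111 depthpt [0.4649 0.1008 0.1378] rect [464.3 100.4] mean [464.7 100.6] [31.8 19.6] -7.4
top red [283.8 130.3] 66 depthpt [ 0.8088 -0.1073  0.0547] rect [ 810.7 -108. ] mean [ 810.5 -107.8] [31.7 17.1] 69.6
top red [236.7 143.3] 72 depthpt [0.7903 0.0295 0.0545] rect [791.6  29.3] mean [791.8  29.6] [31.7 18. ] -33.4
top red [289.2 185.6] 94 depthpt [ 0.6284 -0.088   0.1433] rect [629.3 -88. ] mean [629.1 -88.3] [33.2 18.1] 46.8
top red [382.2 207.7] 1649 depthpt [ 0.5443 -0.325   0.0955] rect [ 545.5 -326.6] mean [ 544.6 -325.3] [119.3 101.3] -2.4
scene green [323.6 123.1] 674 depthpt [0.5425 0.2893 0.0955] rect [532.1 296.4] mean [541.2 290.2] [123.2 103.1] 8.1
scene green [249.2 111.3] 49 depthpt [0.4654 0.1029 0.1401] rect [464.5 102.1] mean [465.2 102.9] [30.4 20.6] -1.7
scene red [204.4 166.4] 66 depthpt [ 0.6292 -0.0868  0.1409] rect [628.4 -86.3] mean [628.  -86.4] [35.3 20.5] 46.4
scene red [ 88.1 193.4] 990 depthpt [ 0.5409 -0.324   0.0938] rect [ 532.5 -320.7] mean [ 541.6 -323.7] [121.4  95.4] -3.0
scene red [ 65.1 195.4] 84 depthpt [ 0.5396 -0.3686  0.1055] rect [ 527.4 -371.6] mean [ 524.1 -370.4] [125.5  25.7] -15.0
scene red [291.2 228.6] 139 depthpt [0.7943 0.0284 0.0525] rect [791.9  30.1] mean [792.3  29.9] [35.4 22.2] -36.8
scene red [234.4 259.7] 176 depthpt [ 0.8102 -0.1078  0.0507] rect [ 809.9 -107.4] mean [ 809.7 -107.5] [36.3 21.5] 69.7
```

```bash
cat >> h.py <<'E'
def label(d,c,z,half=22,k=8):
    # label (white + tag) : everything not orange within box; rectangle on plane z, from upscaled crop
    x0,y0=int(c[0])-half,int(c[1])-half
    crop=d["frame"][y0:y0+2*half,x0:x0+2*half]
    up=cv2.resize(crop,None,fx=k,fy=k,interpolation=cv2.INTER_CUBIC)
    return up,x0,y0
def up2px(P,x0,y0,k=8):
    P=np.float64(P); return (P+.5)/k-.5+np.array([x0,y0])
def wrect(P):
    (cx,cy),(w,h),a=cv2.minAreaRect(np.float32(P[:,:2]*1000))
    if w<h: w,h,a=h,w,a+90
    return np.round([cx,cy,w,h,(a+90)%180-90],1)
E
python3 - <<'E'
from h import *
ims=[]
for n in("top","scene"):
    d=dict(np.load(f"{n}0.npz"))
    for nm,c in (("green",(225,261)),("red",(290,187))) if n=="top" else (("green",(250,115)),("red",(205,170))):
        up,x0,y0=label(d,c,.14); ims.append(up)
        b=up.astype(int)
        f=cv2.cvtColor(up,cv2.COLOR_RGB2HSV).astype(int)
        # tag by half level chroma, weighted moment
        tag=(b[...,1]-b[...,0]>40) if nm=="green" else ((b[...,0]-b[...,1]>110)&(abs(b[...,1]-b[...,2])<25))
        white=(b.min(2)>110)
        for t,m in(("tag",tag),("label",tag|white)):
            m=cv2.morphologyEx(m.astype(np.uint8),cv2.MORPH_CLOSE,np.ones((9,9)))
            q,l,st,cc=cv2.connectedComponentsWithStats(m); i=1+np.argmax(st[1:,4])
            ys,xs=np.nonzero(l==i)
            P=plane(d,up2px(np.c_[xs,ys],x0,y0),.14)
            C=np.cov(P[:,:2].T); w,v=np.linalg.eigh(C); a=np.degrees(np.arctan2(v[1,1],v[0,1]))
            print(n,nm,t,wrect(P),"mean",(P.mean(0)*1000).round(1)[:2],"pca",round((a+90)%180-90,1))
    for nm in("green","red"):
        c,A,m=max(blobs(d,nm),key=lambda b:b[1]); print(n,nm,"tray rim",[np.round(x,1) for x in rect(d,m,.106)])
d=dict(np.load("top0.npz"))
for nm,px in dict(ladle=(78,202),handle=(82,250),handleend=(86,290),bowl=(435,205),bowle=(430,219),box=(490,185),pot=(20,210)).items(): print(nm,withz(d,[px])[0].round(3))
cv2.imwrite("pics/crops.png",cv2.cvtColor(np.hstack([cv2.resize(i,(200,200)) for i in ims]),cv2.COLOR_RGB2BGR))
E
```

```text
top green tag [465.3 100.5  39.9  26.2  -2.1] mean [465.1 100.6] pca -0.8
top green label [465.2 100.4  52.3  36.3  -1.9] mean [465.1 100.5] pca -2.1
top red tag [629.3 -88.2  36.3  21.9  46.9] mean [629.3 -88.2] pca 46.5
top red label [629.1 -88.1  51.5  35.8  47.6] mean [629.  -88.1] pca 46.9
top green tray rim [array([541.2, 282.4]), array([541.5, 279.4]), array([117.1,  97.5]), np.float64(7.9)]
top red tray rim [array([ 543.9, -323.3]), array([ 543. , -321.9]), array([118.1, 100.3]), np.float64(-2.4)]
scene green tag [464.6 102.8  38.5  25.3  -2.8] mean [464.9 102.7] pca -2.0
scene green label [432.3 120.8 140.8 123.3 -27.4] mean [421.9 121.1] pca -51.1
scene red tag [628.1 -86.2  37.5  23.4  46.8] mean [628.5 -86.5] pca 47.0
scene red label [628.6 -86.5  50.6  35.6  47. ] mean [629.8 -87. ] pca 47.9
scene green tray rim [array([546.7, 283.9]), array([555.6, 277.8]), array([120.5, 100.8]), np.float64(8.1)]
scene red tray rim [array([ 547.1, -319.7]), array([ 556. , -322.6]), array([118.8,  93.3]), np.float64(-3.0)]
ladle [0.678 0.47  0.094]
handle [0.549 0.467 0.093]
handleend [0.445 0.461 0.102]
bowl [ 0.527 -0.456  0.119]
bowle [ 0.494 -0.437  0.113]
box [ 0.554 -0.604  0.142]
pot [0.656 0.582 0.183]
```

View pics/crops.png

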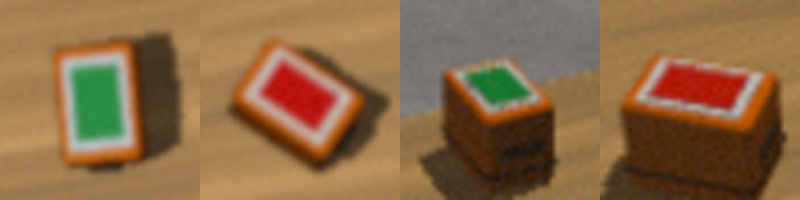

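The crops confirm the measurements: both tags are sharp, with the long axis along the tag. Estimates:

| Item | x (mm) | y (mm) | Yaw |
|---|---|---|---|
| Green unit | 465 | 101 | -2° |
| Red unit | 629 | -87 | 47° |
| Green tray | 543 | 283 | 8° |
| Red tray | 545 | -322 | -2.5° |

I'm starting with the green unit.

>>> play_rows(targets=[{"jaw":0,"dx":0.034,"dy":-0.018,"dz":0,"yaw":0},{"jaw":0,"dx":0.034,"dy":-0.018,"dz":0,"yaw":0},{"jaw":0,"dx":0.034,"dy":-0.018,"dz":0,"yaw":0},{"jaw":0,"dx":0.034,"dy":-0.018,"dz":0,"yaw":0},{"jaw":0,"dx":0.034,"dy":-0.018,"dz":0,"yaw":0}], squeeze=20)

```text
clock: 0.6
tool_pos: [0.3861, -0.4052, 0.2348]
eef_rot: [0.975, 0.22, -0.003, -0.001]
contact_force: [0.7, -0.7, -0.1]
opening: 0.999
```

```bash
cat > go.py <<'E'
import sys
from h import *
from plant import r
# usage: go.py x y z yawdeg
s=r.get_state(); Q=R.from_quat(s["eef_rot"]); M=Q.as_matrix()
th=np.degrees(np.arctan2(M[1,0],M[0,0]))
print("t",round(s["clock"],2),"pos",s["tool_pos"].round(4),"th",round(th,1),"tilt",np.degrees(np.arccos(-M[2,2])).round(2),"F",s["contact_force"].round(1),"open",round(s["opening"],3),"q",s["q"].round(2))
if len(sys.argv)>4:
    x,y,z,a=map(float,sys.argv[1:5])
    d=(np.array([x,y,z])-s["tool_pos"])
    da=(a-th+90)%180-90
    dl=Q.inv().apply(d)
    print("tool delta (no yaw)",dl.round(4),"yaw rad",round(-np.radians(da),3), "dist",np.linalg.norm(d).round(3))
    Ma=(R.from_euler('z',a-th if abs(a-th)<=90 else da,degrees=True)*Q)
    print("tool delta after yaw",Ma.inv().apply(d).round(4))
E
python3 go.py 0.465 0.1015 0.2 -2
```

```text
t 0.6 pos [ 0.3861 -0.4052  0.2348] th 25.4 tilt 0.39 F [ 0.7 -0.7 -0.1] open 0.999 q [ 0.83  0.61 -0.17  1.77  0.14  0.78 -0.54]
tool delta (no yaw) [ 0.2891 -0.4236  0.0344] yaw rad 0.479 dist 0.514
tool delta after yaw [ 0.0614 -0.5091  0.0361]
```

>>> play_rows(targets=[{"jaw":0,"dx":0.03,"dy":-0.018,"dz":0,"yaw":0.12},{"jaw":0,"dx":0.028,"dy":-0.022,"dz":0,"yaw":0.12},{"jaw":0,"dx":0.015,"dy":-0.036,"dz":0,"yaw":0.12},{"jaw":0,"dx":0.01,"dy":-0.04,"dz":0,"yaw":0.12},{"jaw":0,"dx":0,"dy":-0.04,"dz":0,"yaw":0}])

```text
clock: 1.1
tool_pos: [0.4463, -0.2201, 0.2331]
eef_rot: [1.0, -0.028, -0.003, -0.001]
contact_force: [0.1, 0.1, 0.3]
opening: 0.999
```

```bash
python3 go.py 0.465 0.1015 0.2 -2
```

```text
t 1.1 pos [ 0.4463 -0.2201  0.2331] th -3.2 tilt 0.31 F [0.1 0.1 0.3] open 0.999 q [ 0.37  0.53 -0.    1.95  0.    0.66 -1.26]
tool delta (no yaw) [ 0.0009 -0.3221  0.0336] yaw rad -0.021 dist 0.324
tool delta after yaw [ 0.0076 -0.322   0.0335]
```

>>> play_rows(targets=[{"jaw":0,"dx":0.001,"dy":-0.045,"dz":0,"yaw":-0.02},{"jaw":0,"dx":0.001,"dy":-0.045,"dz":0,"yaw":0},{"jaw":0,"dx":0.001,"dy":-0.045,"dz":0.005,"yaw":0},{"jaw":0,"dx":0.001,"dy":-0.045,"dz":0.005,"yaw":0},{"jaw":0,"dx":0.001,"dy":-0.045,"dz":0.005,"yaw":0}])

```text
clock: 1.6
tool_pos: [0.4598, 0.0128, 0.2178]
eef_rot: [1.0, -0.019, -0.002, -0.001]
contact_force: [-0.0, 0.8, -0.2]
opening: 0.999
```

```bash
python3 go.py 0.465 0.1015 0.2 -2
```

```text
t 1.6 pos [0.4598 0.0128 0.2178] th -2.1 tilt 0.28 F [-0.   0.8 -0.2] open 0.999 q [-0.14  0.52  0.03  2.07 -0.03  0.56 -1.7 ]
tool delta (no yaw) [ 0.002  -0.0888  0.0179] yaw rad -0.002 dist 0.091
tool delta after yaw [ 0.0022 -0.0888  0.0179]
```

>>> play_rows(targets=[{"jaw":0,"dx":0.001,"dy":-0.04,"dz":0,"yaw":0},{"jaw":0,"dx":0.001,"dy":-0.03,"dz":0,"yaw":0},{"jaw":0,"dx":0,"dy":-0.017,"dz":0.005,"yaw":0},{"jaw":0,"dx":0,"dy":-0.002,"dz":0.005,"yaw":0},{"jaw":0,"dx":0,"dy":0,"dz":0.005,"yaw":0}])

```text
clock: 2.1
tool_pos: [0.4634, 0.1139, 0.2011]
eef_rot: [1.0, -0.011, -0.003, -0.002]
contact_force: [0.2, -0.7, 0.6]
opening: 1.0
```

```bash
python3 go.py 0.465 0.1015 0.109 -2
```

```text
t 2.1 pos [0.4634 0.1139 0.2011] th -1.3 tilt 0.45 F [ 0.2 -0.7  0.6] open 1.0 q [-0.36  0.56  0.04  2.04 -0.05  0.54 -1.87]
tool delta (no yaw) [0.0024 0.0128 0.092 ] yaw rad 0.012 dist 0.093
tool delta after yaw [0.0026 0.0127 0.092 ]
```

>>> play_rows(targets=[{"jaw":0,"dx":0.002,"dy":0.012,"dz":0,"yaw":0.012},{"jaw":0,"dx":0,"dy":0,"dz":0.01,"yaw":0},{"jaw":0,"dx":0,"dy":0,"dz":0.01,"yaw":0},{"jaw":0,"dx":0,"dy":0,"dz":0.005,"yaw":0},{"jaw":0,"dx":0,"dy":0,"dz":0,"yaw":0}])

```text
clock: 2.6
tool_pos: [0.4644, 0.0941, 0.1729]
eef_rot: [1.0, -0.023, -0.005, -0.0]
contact_force: [0.7, 0.4, -0.0]
opening: 1.001
```

```bash
python3 go.py 0.465 0.1015 0.109 -2
```

```text
t 2.6 pos [0.4644 0.0941 0.1729] th -2.6 tilt 0.52 F [ 0.7  0.4 -0. ] open 1.001 q [-0.32  0.61  0.03  2.08 -0.05  0.46 -1.86]
tool delta (no yaw) [ 0.0008 -0.0073  0.0639] yaw rad -0.011 dist 0.064
tool delta after yaw [ 0.0009 -0.0073  0.0639]
```

>>> play_rows(targets=[{"jaw":0,"dx":0,"dy":-0.004,"dz":0,"yaw":-0.006},{"jaw":0,"dx":0,"dy":0,"dz":0,"yaw":0},{"jaw":0,"dx":0,"dy":0,"dz":0,"yaw":0},{"jaw":0,"dx":0,"dy":0,"dz":0,"yaw":0},{"jaw":0,"dx":0,"dy":0,"dz":0,"yaw":0}])

```text
clock: 3.1
tool_pos: [0.465, 0.099, 0.1733]
eef_rot: [1.0, -0.019, -0.004, -0.001]
contact_force: [0.4, 0.2, 0.4]
opening: 0.997
```

```bash
python3 go.py 0.465 0.1015 0.109 -2
```

```text
t 3.1 pos [0.465  0.099  0.1733] th -2.2 tilt 0.47 F [0.4 0.2 0.4] open 0.997 q [-0.33  0.61  0.03  2.07 -0.05  0.46 -1.86]
tool delta (no yaw) [ 0.0004 -0.0024  0.0643] yaw rad -0.003 dist 0.064
tool delta after yaw [ 0.0004 -0.0024  0.0643]
```

>>> play_rows(targets=[{"jaw":0,"dx":0,"dy":-0.002,"dz":0.012,"yaw":0},{"jaw":0,"dx":0,"dy":0,"dz":0.012,"yaw":0},{"jaw":0,"dx":0,"dy":0,"dz":0.012,"yaw":0},{"jaw":0,"dx":0,"dy":0,"dz":0.008,"yaw":0},{"jaw":0,"dx":0,"dy":0,"dz":0,"yaw":0}])

```text
clock: 3.6
tool_pos: [0.4661, 0.1018, 0.1291]
eef_rot: [1.0, -0.019, -0.002, -0.001]
contact_force: [0.9, -0.7, 0.2]
opening: 1.0
```

```bash
python3 go.py 0.465 0.1015 0.109 -2; python3 - <<'E'
from plant import r
import cv2
f=r.snapshot("scene")["frame"][60:210,150:400]
cv2.imwrite("pics/s1.png",cv2.cvtColor(cv2.resize(f,None,fx=3,fy=3),cv2.COLOR_RGB2BGR))
E
```

```text
t 3.6 pos [0.4661 0.1018 0.1291] th -2.2 tilt 0.29 F [ 0.9 -0.7  0.2] open 1.0 q [-0.32  0.69  0.02  2.11 -0.06  0.34 -1.86]
tool delta (no yaw) [-0.001   0.0004  0.0201] yaw rad -0.003 dist 0.02
tool delta after yaw [-0.001   0.0004  0.0201]
```

View pics/s1.png

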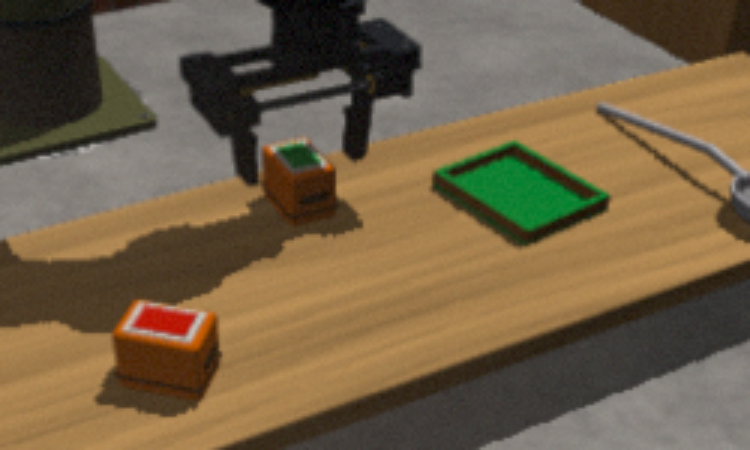

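The open fingers straddle the green unit at crop (300,175), with a gap on each side. I'll go down and close.

>>> play_rows(targets=[{"jaw":0,"dx":0,"dy":0,"dz":0.008,"yaw":0},{"jaw":0,"dx":0,"dy":0,"dz":0.006,"yaw":0},{"jaw":0,"dx":0,"dy":0,"dz":0.003,"yaw":0},{"jaw":0,"dx":0,"dy":0,"dz":0,"yaw":0},{"jaw":0,"dx":0,"dy":0,"dz":0,"yaw":0}])

```text
clock: 4.15
tool_pos: [0.4672, 0.102, 0.1121]
eef_rot: [1.0, -0.019, -0.001, -0.002]
contact_force: [-0.8, -0.2, 0.3]
opening: 0.997
```

```bash
python3 go.py 0.465 0.1015 0.109 -2
```

```text
t 4.15 pos [0.4672 0.102  0.1121] th -2.2 tilt 0.22 F [-0.8 -0.2  0.3] open 0.997 q [-0.32  0.73  0.02  2.12 -0.06  0.3  -1.86]
tool delta (no yaw) [-0.0021  0.0006  0.0031] yaw rad -0.003 dist 0.004
tool delta after yaw [-0.0022  0.0006  0.0031]
```

>>> play_rows(targets=[{"jaw":0,"dx":-0.001,"dy":0,"dz":0.003,"yaw":0},{"jaw":0.4,"dx":0,"dy":0,"dz":0,"yaw":0},{"jaw":0.6,"dx":0,"dy":0,"dz":0,"yaw":0},{"jaw":0.6,"dx":0,"dy":0,"dz":0,"yaw":0},{"jaw":0.6,"dx":0,"dy":0,"dz":0,"yaw":0}], squeeze=20)

```text
clock: 4.65
tool_pos: [0.4664, 0.1021, 0.1093]
eef_rot: [1.0, -0.019, -0.0, -0.002]
contact_force: [0.2, 0.5, 0.0]
opening: 0.661
```

```bash
python3 go.py 0.465 0.1015 0.109 -2
```

```text
t 4.65 pos [0.4664 0.1021 0.1093] th -2.2 tilt 0.22 F [0.2 0.5 0. ] open 0.661 q [-0.32  0.73  0.02  2.12 -0.06  0.29 -1.86]
tool delta (no yaw) [-0.0013  0.0007  0.0003] yaw rad -0.003 dist 0.002
tool delta after yaw [-0.0014  0.0007  0.0003]
```

>>> play_rows(targets=[{"jaw":0.8,"dx":0,"dy":0,"dz":0,"yaw":0},{"jaw":0.8,"dx":0,"dy":0,"dz":0,"yaw":0},{"jaw":0.8,"dx":0,"dy":0,"dz":0,"yaw":0},{"jaw":0.8,"dx":0,"dy":0,"dz":0,"yaw":0},{"jaw":0.8,"dx":0,"dy":0,"dz":0,"yaw":0}], squeeze=20)

```text
clock: 5.15
tool_pos: [0.4664, 0.102, 0.1094]
eef_rot: [1.0, -0.019, -0.0, -0.002]
contact_force: [-0.1, -0.2, -0.8]
opening: 0.498
```

```bash
python3 go.py 0.465 0.1015 0.109 -2
```

```text
t 5.15 pos [0.4664 0.102  0.1094] th -2.2 tilt 0.22 F [-0.1 -0.2 -0.8] open 0.498 q [-0.32  0.73  0.02  2.12 -0.06  0.29 -1.86]
tool delta (no yaw) [-0.0014  0.0006  0.0004] yaw rad -0.003 dist 0.002
tool delta after yaw [-0.0014  0.0006  0.0004]
```

Gripped: an opening of 0.498 is 44 mm. Lifting gently.

>>> play_rows(targets=[{"jaw":0.8,"dx":0,"dy":0,"dz":-0.008,"yaw":0},{"jaw":0.8,"dx":0,"dy":0,"dz":-0.015,"yaw":0},{"jaw":0.8,"dx":0,"dy":0,"dz":-0.015,"yaw":0},{"jaw":0.8,"dx":0,"dy":0,"dz":-0.015,"yaw":0},{"jaw":0.8,"dx":0,"dy":0,"dz":-0.005,"yaw":0}], squeeze=20)

```text
clock: 5.65
tool_pos: [0.4654, 0.1016, 0.1701]
eef_rot: [1.0, -0.019, -0.002, -0.002]
contact_force: [0.1, 0.7, -1.9]
opening: 0.5
```

```bash
python3 go.py 0.543 0.283 0.17 8
```

```text
t 5.65 pos [0.4654 0.1016 0.1701] th -2.2 tilt 0.25 F [ 0.1  0.7 -1.9] open 0.5 q [-0.33  0.62  0.03  2.08 -0.05  0.45 -1.86]
tool delta (no yaw) [ 0.0706 -0.1842  0.0004] yaw rad -0.178 dist 0.197
tool delta after yaw [ 0.1021 -0.1688  0.0003]
```

>>> play_rows(targets=[{"jaw":0.8,"dx":0.008,"dy":-0.016,"dz":0,"yaw":-0.03},{"jaw":0.8,"dx":0.012,"dy":-0.026,"dz":0,"yaw":-0.035},{"jaw":0.8,"dx":0.012,"dy":-0.026,"dz":0,"yaw":-0.035},{"jaw":0.8,"dx":0.012,"dy":-0.026,"dz":0,"yaw":-0.03},{"jaw":0.8,"dx":0.008,"dy":-0.018,"dz":0,"yaw":-0.02}])

```text
clock: 6.15
tool_pos: [0.5145, 0.2139, 0.1715]
eef_rot: [0.998, 0.055, -0.002, -0.0]
contact_force: [0.2, -0.4, -0.4]
opening: 0.496
```

```bash
python3 go.py 0.543 0.283 0.17 8
```

```text
t 6.15 pos [0.5145 0.2139 0.1715] th 6.3 tilt 0.25 F [ 0.2 -0.4 -0.4] open 0.496 q [-0.49  0.69  0.03  1.84 -0.03  0.61 -1.91]
tool delta (no yaw) [ 0.036  -0.0656  0.0014] yaw rad -0.03 dist 0.075
tool delta after yaw [ 0.0379 -0.0645  0.0014]
```

>>> play_rows(targets=[{"jaw":0.8,"dx":0.011,"dy":-0.02,"dz":0,"yaw":-0.015},{"jaw":0.8,"dx":0.01,"dy":-0.016,"dz":0,"yaw":-0.01},{"jaw":0.8,"dx":0.006,"dy":-0.008,"dz":0,"yaw":0},{"jaw":0.8,"dx":0.002,"dy":-0.004,"dz":0,"yaw":0},{"jaw":0.8,"dx":0,"dy":0,"dz":0,"yaw":0}])

```text
clock: 6.65
tool_pos: [0.5366, 0.2697, 0.17]
eef_rot: [0.998, 0.07, -0.004, -0.0]
contact_force: [-0.1, -1.3, -1.0]
opening: 0.497
```

```bash
python3 go.py 0.543 0.283 0.115 8
```

```text
t 6.65 pos [0.5366 0.2697 0.17  ] th 8.0 tilt 0.41 F [-0.1 -1.3 -1. ] open 0.497 q [-0.56  0.74  0.03  1.71 -0.03  0.7  -1.94]
tool delta (no yaw) [ 0.0086 -0.0122  0.055 ] yaw rad 0.001 dist 0.057
tool delta after yaw [ 0.0086 -0.0122  0.055 ]
```

>>> play_rows(targets=[{"jaw":0.8,"dx":0.007,"dy":-0.01,"dz":0,"yaw":0},{"jaw":0.8,"dx":0.001,"dy":-0.001,"dz":0.008,"yaw":0},{"jaw":0.8,"dx":0,"dy":0,"dz":0.008,"yaw":0},{"jaw":0.8,"dx":0,"dy":0,"dz":0.006,"yaw":0},{"jaw":0.8,"dx":0,"dy":0,"dz":0,"yaw":0}])

```text
clock: 7.15
tool_pos: [0.541, 0.2752, 0.1453]
eef_rot: [0.998, 0.067, -0.006, 0.003]
contact_force: [-1.2, -2.1, 0.0]
opening: 0.497
```

```bash
python3 go.py 0.543 0.283 0.115 8; python3 - <<'E'
from plant import r
import cv2,numpy as np
a=r.snapshot("scene")["frame"][40:190,230:400]
b=r.snapshot("top")["frame"][180:330,80:250]
f=np.hstack([a,b])
cv2.imwrite("pics/s2.png",cv2.cvtColor(cv2.resize(f,None,fx=2.3,fy=2.3),cv2.COLOR_RGB2BGR))
E
```

```text
t 7.15 pos [0.541  0.2752 0.1453] th 7.7 tilt 0.75 F [-1.2 -2.1  0. ] open 0.497 q [-0.56  0.79  0.03  1.7  -0.04  0.67 -1.95]
tool delta (no yaw) [ 0.0034 -0.0076  0.0302] yaw rad -0.005 dist 0.031
tool delta after yaw [ 0.0035 -0.0076  0.0302]
```

View pics/s2.png

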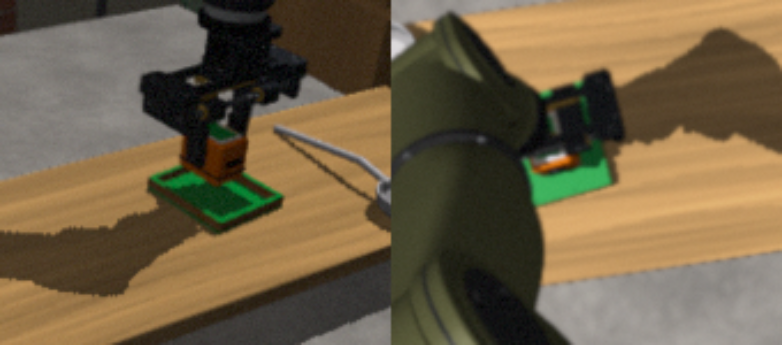

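>>> play_rows(targets=[{"jaw":0.8,"dx":0.002,"dy":-0.004,"dz":0,"yaw":0},{"jaw":0.8,"dx":0,"dy":0,"dz":0,"yaw":0},{"jaw":0.8,"dx":0,"dy":0,"dz":0,"yaw":0},{"jaw":0.8,"dx":0,"dy":0,"dz":0,"yaw":0},{"jaw":0.8,"dx":0,"dy":0,"dz":0,"yaw":0}])

```text
clock: 7.75
tool_pos: [0.5438, 0.2806, 0.1472]
eef_rot: [0.998, 0.067, -0.004, 0.002]
contact_force: [0.6, -0.2, -1.1]
opening: 0.497
```

```bash
python3 go.py 0.543 0.283 0.115 8; python3 - <<'E'
from plant import r
import cv2,numpy as np
print(r.get_state()["moment"], r.get_state()["joint_torque"].round(1))
cv2.imwrite("pics/s3.png",cv2.cvtColor(r.snapshot("scene")["frame"],cv2.COLOR_RGB2BGR))
E
```

```text
t 7.75 pos [0.5438 0.2806 0.1472] th 7.7 tilt 0.52 F [ 0.6 -0.2 -1.1] open 0.497 q [-0.57  0.79  0.03  1.69 -0.04  0.68 -1.95]
tool delta (no yaw) [-0.0002 -0.0026  0.0322] yaw rad -0.005 dist 0.032
tool delta after yaw [-0.0002 -0.0026  0.0322]
[0.00423515 0.03294266 0.02033205] [ -0.  -54.5   1.8 -12.5   0.   -0.   -0. ]
```

View pics/s3.png

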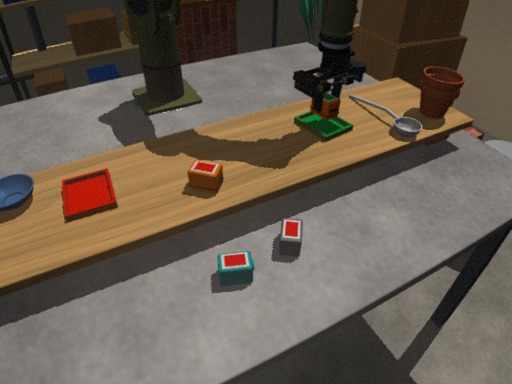

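The unit hangs over the green tray at (325,113) in the picture, and nothing is touching it. Lowering now.

>>> play_rows(targets=[{"jaw":0.8,"dx":0,"dy":-0.001,"dz":0.007,"yaw":0},{"jaw":0.8,"dx":0,"dy":0,"dz":0.007,"yaw":0},{"jaw":0.8,"dx":0,"dy":0,"dz":0.006,"yaw":0},{"jaw":0.8,"dx":0,"dy":0,"dz":0.003,"yaw":0},{"jaw":0.8,"dx":0,"dy":0,"dz":0,"yaw":0}])

```text
clock: 8.3
tool_pos: [0.543, 0.2813, 0.1215]
eef_rot: [0.998, 0.067, -0.005, 0.002]
contact_force: [-0.4, -0.9, -1.4]
opening: 0.498
```

```bash
python3 go.py 0.543 0.283 0.115 8
```

```text
t 8.3 pos [0.543  0.2813 0.1215] th 7.7 tilt 0.6 F [-0.4 -0.9 -1.4] open 0.498 q [-0.57  0.83  0.03  1.7  -0.04  0.63 -1.96]
tool delta (no yaw) [ 0.0003 -0.0017  0.0065] yaw rad -0.005 dist 0.007
tool delta after yaw [ 0.0003 -0.0017  0.0065]
```

>>> play_rows(targets=[{"jaw":0.8,"dx":0,"dy":0,"dz":0.002,"yaw":0},{"jaw":0.8,"dx":0,"dy":0,"dz":0.002,"yaw":0},{"jaw":0.8,"dx":0,"dy":0,"dz":0.002,"yaw":0},{"jaw":0.8,"dx":0,"dy":0,"dz":0.001,"yaw":0},{"jaw":0.8,"dx":0,"dy":0,"dz":0,"yaw":0}])

```text
clock: 8.8
tool_pos: [0.5432, 0.2813, 0.1149]
eef_rot: [0.998, 0.067, -0.004, 0.002]
contact_force: [0.3, -0.2, -2.1]
opening: 0.496
```

```bash
python3 go.py 0.543 0.283 0.1145 8
```

```text
t 8.8 pos [0.5432 0.2813 0.1149] th 7.7 tilt 0.55 F [ 0.3 -0.2 -2.1] open 0.496 q [-0.57  0.84  0.03  1.7  -0.04  0.61 -1.96]
tool delta (no yaw) [-0.     -0.0017  0.0004] yaw rad -0.005 dist 0.002
tool delta after yaw [-0.     -0.0017  0.0004]
```

>>> play_rows(targets=[{"jaw":0.8,"dx":0,"dy":0,"dz":0.001,"yaw":0},{"jaw":0.8,"dx":0,"dy":0,"dz":0,"yaw":0},{"jaw":0.8,"dx":0,"dy":0,"dz":0,"yaw":0},{"jaw":0.8,"dx":0,"dy":0,"dz":0,"yaw":0},{"jaw":0.8,"dx":0,"dy":0,"dz":0,"yaw":0}])

```text
clock: 9.3
tool_pos: [0.5435, 0.2815, 0.1147]
eef_rot: [0.998, 0.067, -0.004, 0.002]
contact_force: [-0.6, -0.7, 1.7]
opening: 0.5
```

```bash
python3 go.py 0.543 0.283 0.1145 8
```

```text
t 9.3 pos [0.5435 0.2815 0.1147] th 7.7 tilt 0.49 F [-0.6 -0.7  1.7] open 0.5 q [-0.57  0.84  0.03  1.7  -0.04  0.61 -1.96]
tool delta (no yaw) [-0.0003 -0.0016  0.0002] yaw rad -0.005 dist 0.002
tool delta after yaw [-0.0003 -0.0016  0.0002]
```

The force has turned upward to +1.7 N at the expected height, so the unit is on the tray floor. Releasing.

>>> play_rows(targets=[{"jaw":0.4,"dx":0,"dy":0,"dz":0,"yaw":0},{"jaw":0.3,"dx":0,"dy":0,"dz":0,"yaw":0},{"jaw":0.2,"dx":0,"dy":0,"dz":0,"yaw":0},{"jaw":0.1,"dx":0,"dy":0,"dz":0,"yaw":0},{"jaw":0.1,"dx":0,"dy":0,"dz":0,"yaw":0}])

```text
clock: 9.8
tool_pos: [0.5437, 0.2816, 0.1145]
eef_rot: [0.998, 0.067, -0.004, 0.001]
contact_force: [0.6, -0.8, -0.4]
opening: 0.892
```

```bash
python3 go.py 0.543 0.283 0.1145 8
```

```text
t 9.8 pos [0.5437 0.2816 0.1145] th 7.7 tilt 0.47 F [ 0.6 -0.8 -0.4] open 0.892 q [-0.57  0.84  0.03  1.7  -0.04  0.61 -1.96]
tool delta (no yaw) [-0.0005 -0.0015  0.    ] yaw rad -0.005 dist 0.002
tool delta after yaw [-0.0005 -0.0015  0.    ]
```

Open and clear. Going straight up.

>>> play_rows(targets=[{"jaw":0.1,"dx":0,"dy":0,"dz":-0.01,"yaw":0},{"jaw":0.1,"dx":0,"dy":0,"dz":-0.02,"yaw":0},{"jaw":0.1,"dx":0,"dy":0,"dz":-0.025,"yaw":0},{"jaw":0.1,"dx":0,"dy":0,"dz":-0.025,"yaw":0},{"jaw":0,"dx":0,"dy":0,"dz":-0.01,"yaw":0}])

```text
clock: 10.3
tool_pos: [0.5435, 0.2814, 0.2081]
eef_rot: [0.998, 0.067, -0.005, 0.002]
contact_force: [0.7, 0.1, -0.1]
opening: 0.966
```

```bash
python3 go.py 0.628 -0.087 0.2 47
```

```text
t 10.3 pos [0.5435 0.2814 0.2081] th 7.7 tilt 0.66 F [ 0.7  0.1 -0.1] open 0.966 q [-0.57  0.71  0.04  1.63 -0.04  0.81 -1.96]
tool delta (no yaw) [0.0345 0.3764 0.0091] yaw rad -0.686 dist 0.378
tool delta after yaw [-0.2117  0.313   0.0116]
```

>>> play_rows(targets=[{"jaw":0,"dx":0.002,"dy":0.025,"dz":0,"yaw":-0.11},{"jaw":0,"dx":-0.001,"dy":0.035,"dz":0,"yaw":-0.11},{"jaw":0,"dx":-0.004,"dy":0.035,"dz":0,"yaw":-0.11},{"jaw":0,"dx":-0.008,"dy":0.034,"dz":0,"yaw":-0.11},{"jaw":0,"dx":-0.012,"dy":0.033,"dz":0,"yaw":-0.1}])

```text
clock: 10.8
tool_pos: [0.5826, 0.1254, 0.2108]
eef_rot: [0.938, 0.347, -0.003, -0.002]
contact_force: [0.0, -0.8, -0.3]
opening: 1.001
```

```bash
python3 go.py 0.628 -0.087 0.2 47
```

```text
t 10.8 pos [0.5826 0.1254 0.2108] th 40.7 tilt 0.37 F [ 0.  -0.8 -0.3] open 1.001 q [-0.2   0.69 -0.16  1.68  0.14  0.79 -1.28]
tool delta (no yaw) [-0.1039  0.1907  0.0101] yaw rad -0.111 dist 0.217
tool delta after yaw [-0.1244  0.1781  0.0103]
```

>>> play_rows(targets=[{"jaw":0,"dx":-0.017,"dy":0.031,"dz":0.002,"yaw":-0.05},{"jaw":0,"dx":-0.019,"dy":0.03,"dz":0.002,"yaw":-0.03},{"jaw":0,"dx":-0.02,"dy":0.03,"dz":0,"yaw":-0.01},{"jaw":0,"dx":-0.018,"dy":0.026,"dz":0,"yaw":0},{"jaw":0,"dx":-0.013,"dy":0.018,"dz":0,"yaw":0}])

```text
clock: 11.3
tool_pos: [0.6147, -0.0425, 0.2057]
eef_rot: [0.921, 0.39, -0.003, -0.002]
contact_force: [-0.5, -0.2, -0.1]
opening: 1.0
```

```bash
python3 go.py 0.628 -0.087 0.19 47
```

```text
t 11.3 pos [ 0.6147 -0.0425  0.2057] th 46.0 tilt 0.43 F [-0.5 -0.2 -0.1] open 1.0 q [ 0.11  0.72 -0.21  1.62  0.18  0.83 -0.94]
tool delta (no yaw) [-0.0227  0.0406  0.0156] yaw rad -0.018 dist 0.049
tool delta after yaw [-0.0234  0.0401  0.0156]
```

Next, another look with the arm off the green tray, while settling over the red unit.

>>> play_rows(targets=[{"jaw":0,"dx":-0.008,"dy":0.014,"dz":0,"yaw":-0.01},{"jaw":0,"dx":-0.006,"dy":0.01,"dz":0,"yaw":-0.005},{"jaw":0,"dx":-0.003,"dy":0.005,"dz":0,"yaw":0},{"jaw":0,"dx":-0.001,"dy":0.002,"dz":0,"yaw":0},{"jaw":0,"dx":0,"dy":0,"dz":0,"yaw":0}])

```text
clock: 11.8
tool_pos: [0.6241, -0.0831, 0.2048]
eef_rot: [0.919, 0.395, -0.005, -0.001]
contact_force: [-0.2, 0.5, -0.4]
opening: 1.002
```

```bash
python3 go.py 0.629 -0.087 0.109 47; python3 - <<'E'
from plant import r
import cv2,numpy as np
d=r.snapshot("scene"); np.savez("scene1.npz",**d)
cv2.imwrite("pics/s4.png",cv2.cvtColor(cv2.resize(d["frame"][60:230,150:400],None,fx=3,fy=3),cv2.COLOR_RGB2BGR))
E
```

```text
t 11.8 pos [ 0.6241 -0.0831  0.2048] th 46.5 tilt 0.56 F [-0.2  0.5 -0.4] open 1.002 q [ 0.17  0.74 -0.21  1.58  0.19  0.86 -0.87]
tool delta (no yaw) [0.0013 0.0068 0.0957] yaw rad -0.009 dist 0.096
tool delta after yaw [0.0012 0.0068 0.0957]
```

View pics/s4.png

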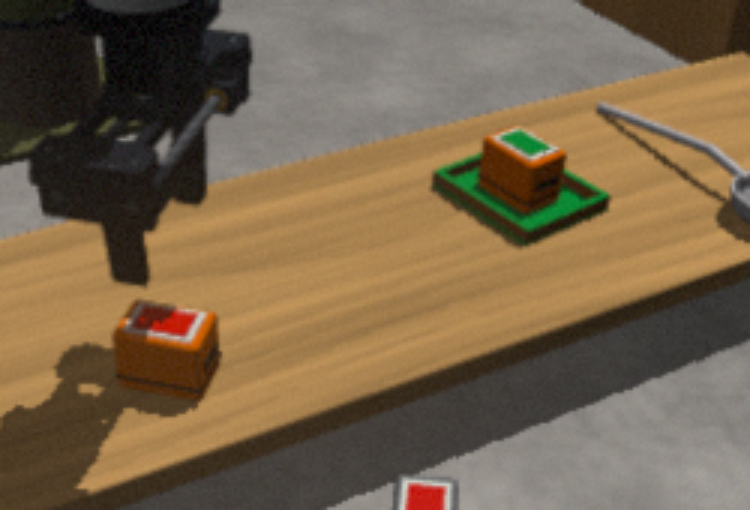

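The green unit stands upright and centred in the green tray at crop (522,170), and the red unit is untouched at crop (165,345). Descending on it.

>>> play_rows(targets=[{"jaw":0,"dx":0.001,"dy":0.005,"dz":0,"yaw":-0.008},{"jaw":0,"dx":0,"dy":0.001,"dz":0.008,"yaw":0},{"jaw":0,"dx":0,"dy":0,"dz":0.012,"yaw":0},{"jaw":0,"dx":0,"dy":0,"dz":0.012,"yaw":0},{"jaw":0,"dx":0,"dy":0,"dz":0.004,"yaw":0}])

```text
clock: 12.35
tool_pos: [0.6292, -0.0824, 0.166]
eef_rot: [0.916, 0.401, -0.004, -0.002]
contact_force: [0.2, 0.1, 0.9]
opening: 1.002
```

```bash
python3 go.py 0.629 -0.087 0.109 47
```

```text
t 12.35 pos [ 0.6292 -0.0824  0.166 ] th 47.3 tilt 0.55 F [0.2 0.1 0.9] open 1.002 q [ 0.17  0.79 -0.21  1.59  0.21  0.79 -0.87]
tool delta (no yaw) [-0.0032  0.0034  0.057 ] yaw rad 0.005 dist 0.057
tool delta after yaw [-0.0032  0.0035  0.057 ]
```

>>> play_rows(targets=[{"jaw":0,"dx":-0.003,"dy":0.003,"dz":0.005,"yaw":0},{"jaw":0,"dx":0,"dy":0,"dz":0.01,"yaw":0},{"jaw":0,"dx":0,"dy":0,"dz":0.01,"yaw":0},{"jaw":0,"dx":0,"dy":0,"dz":0.005,"yaw":0},{"jaw":0,"dx":0,"dy":0,"dz":0,"yaw":0}])

```text
clock: 12.85
tool_pos: [0.6279, -0.0871, 0.1315]
eef_rot: [0.916, 0.401, -0.006, -0.003]
contact_force: [0.2, -0.4, -0.4]
opening: 1.002
```

```bash
python3 go.py 0.629 -0.087 0.109 47
```

```text
t 12.85 pos [ 0.6279 -0.0871  0.1315] th 47.3 tilt 0.73 F [ 0.2 -0.4 -0.4] open 1.002 q [ 0.17  0.84 -0.2   1.61  0.22  0.72 -0.88]
tool delta (no yaw) [0.001  0.001  0.0225] yaw rad 0.005 dist 0.023
tool delta after yaw [0.001  0.001  0.0225]
```

>>> play_rows(targets=[{"jaw":0,"dx":0,"dy":0.001,"dz":0.008,"yaw":0.004},{"jaw":0,"dx":0,"dy":0,"dz":0.007,"yaw":0},{"jaw":0,"dx":0,"dy":0,"dz":0.005,"yaw":0},{"jaw":0,"dx":0,"dy":0,"dz":0.001,"yaw":0},{"jaw":0,"dx":0,"dy":0,"dz":0,"yaw":0}])

```text
clock: 13.35
tool_pos: [0.629, -0.0876, 0.1091]
eef_rot: [0.917, 0.399, -0.005, -0.003]
contact_force: [0.3, -0.7, 0.1]
opening: 0.999
```

```bash
python3 go.py 0.629 -0.087 0.109 47
```

```text
t 13.35 pos [ 0.629  -0.0876  0.1091] th 47.1 tilt 0.65 F [ 0.3 -0.7  0.1] open 0.999 q [ 0.17  0.87 -0.19  1.62  0.23  0.68 -0.89]
tool delta (no yaw) [ 0.0005 -0.0004  0.0001] yaw rad 0.001 dist 0.001
tool delta after yaw [ 0.0005 -0.0004  0.0001]
```

>>> play_rows(targets=[{"jaw":0.4,"dx":0,"dy":0,"dz":0,"yaw":0},{"jaw":0.6,"dx":0,"dy":0,"dz":0,"yaw":0},{"jaw":0.6,"dx":0,"dy":0,"dz":0,"yaw":0},{"jaw":0.8,"dx":0,"dy":0,"dz":0,"yaw":0},{"jaw":0.8,"dx":0,"dy":0,"dz":0,"yaw":0}], squeeze=20)

```text
clock: 13.85
tool_pos: [0.6297, -0.0876, 0.11]
eef_rot: [0.917, 0.399, -0.004, -0.002]
contact_force: [0.3, 0.3, 0.2]
opening: 0.572
```

>>> play_rows(targets=[{"jaw":0.8,"dx":0,"dy":0,"dz":0,"yaw":0},{"jaw":0.8,"dx":0,"dy":0,"dz":0,"yaw":0},{"jaw":0.8,"dx":0,"dy":0,"dz":0,"yaw":0},{"jaw":0.8,"dx":0,"dy":0,"dz":0,"yaw":0},{"jaw":0.8,"dx":0,"dy":0,"dz":0,"yaw":0}], squeeze=20)

```text
clock: 14.35
tool_pos: [0.6297, -0.0876, 0.1101]
eef_rot: [0.917, 0.399, -0.004, -0.002]
contact_force: [0.3, 0.1, 0.4]
opening: 0.493
```

```bash
python3 go.py 0.629 -0.087 0.17 47
```

```text
t 14.35 pos [ 0.6297 -0.0876  0.1101] th 47.1 tilt 0.54 F [0.3 0.1 0.4] open 0.493 q [ 0.17  0.87 -0.19  1.62  0.23  0.68 -0.89]
tool delta (no yaw) [-0.0004 -0.0014 -0.0599] yaw rad 0.001 dist 0.06
tool delta after yaw [-0.0004 -0.0014 -0.0599]
```

>>> play_rows(targets=[{"jaw":0.8,"dx":0,"dy":0,"dz":-0.008,"yaw":0},{"jaw":0.8,"dx":0,"dy":0,"dz":-0.015,"yaw":0},{"jaw":0.8,"dx":0,"dy":0,"dz":-0.015,"yaw":0},{"jaw":0.8,"dx":0,"dy":0,"dz":-0.015,"yaw":0},{"jaw":0.8,"dx":0,"dy":0,"dz":-0.01,"yaw":0}], squeeze=20)

```text
clock: 14.85
tool_pos: [0.6292, -0.0876, 0.177]
eef_rot: [0.917, 0.399, -0.006, -0.003]
contact_force: [1.1, -0.4, -1.1]
opening: 0.498
```

```bash
python3 go.py 0.545 -0.322 0.18 -2.5
```

```text
t 14.85 pos [ 0.6292 -0.0876  0.177 ] th 47.1 tilt 0.71 F [ 1.1 -0.4 -1.1] open 0.498 q [ 0.18  0.78 -0.21  1.58  0.2   0.82 -0.86]
tool delta (no yaw) [-0.229   0.098  -0.0021] yaw rad 0.865 dist 0.249
tool delta after yaw [-0.0739  0.2378 -0.0047]
```

>>> play_rows(targets=[{"jaw":0.8,"dx":-0.013,"dy":0.006,"dz":0,"yaw":0.07},{"jaw":0.8,"dx":-0.018,"dy":0.01,"dz":0,"yaw":0.09},{"jaw":0.8,"dx":-0.019,"dy":0.012,"dz":0,"yaw":0.09},{"jaw":0.8,"dx":-0.017,"dy":0.014,"dz":0,"yaw":0.09},{"jaw":0.8,"dx":-0.016,"dy":0.016,"dz":0,"yaw":0.09}])

```text
clock: 15.35
tool_pos: [0.6001, -0.1812, 0.184]
eef_rot: [0.982, 0.191, -0.001, -0.003]
contact_force: [0.3, 0.3, -1.8]
opening: 0.498
```

```bash
python3 go.py 0.545 -0.322 0.18 -2.5
```

```text
t 15.35 pos [ 0.6001 -0.1812  0.184 ] th 22.0 tilt 0.33 F [ 0.3  0.3 -1.8] open 0.498 q [ 0.28  0.76 -0.11  1.61  0.1   0.78 -1.05]
tool delta (no yaw) [-0.1038  0.1099  0.0034] yaw rad 0.428 dist 0.151
tool delta after yaw [-0.0489  0.1431  0.0032]
```

>>> play_rows(targets=[{"jaw":0.8,"dx":-0.015,"dy":0.016,"dz":0,"yaw":0.08},{"jaw":0.8,"dx":-0.014,"dy":0.017,"dz":0,"yaw":0.08},{"jaw":0.8,"dx":-0.012,"dy":0.018,"dz":0,"yaw":0.08},{"jaw":0.8,"dx":-0.009,"dy":0.016,"dz":0,"yaw":0.07},{"jaw":0.8,"dx":-0.006,"dy":0.012,"dz":0,"yaw":0.05}])

```text
clock: 15.85
tool_pos: [0.5615, -0.2782, 0.1864]
eef_rot: [1.0, -0.0, 0.0, -0.002]
contact_force: [-0.9, -0.6, -1.5]
opening: 0.497
```

```bash
python3 go.py 0.545 -0.322 0.17 -2.5
```

```text
t 15.85 pos [ 0.5615 -0.2782  0.1864] th -0.0 tilt 0.24 F [-0.9 -0.6 -1.5] open 0.497 q [ 0.4   0.75 -0.01  1.62  0.01  0.78 -1.19]
tool delta (no yaw) [-0.0165  0.0438  0.0162] yaw rad 0.043 dist 0.05
tool delta after yaw [-0.0146  0.0445  0.0162]
```

>>> play_rows(targets=[{"jaw":0.8,"dx":-0.006,"dy":0.014,"dz":0,"yaw":0.025},{"jaw":0.8,"dx":-0.005,"dy":0.011,"dz":0.002,"yaw":0.015},{"jaw":0.8,"dx":-0.003,"dy":0.007,"dz":0.005,"yaw":0},{"jaw":0.8,"dx":-0.001,"dy":0.003,"dz":0.004,"yaw":0},{"jaw":0.8,"dx":0,"dy":0,"dz":0,"yaw":0}])

```text
clock: 16.35
tool_pos: [0.5434, -0.3169, 0.1737]
eef_rot: [1.0, -0.023, -0.0, -0.002]
contact_force: [0.1, -0.7, -0.6]
opening: 0.496
```

```bash
python3 go.py 0.545 -0.322 0.15 -2.5
```

```text
t 16.35 pos [ 0.5434 -0.3169  0.1737] th -2.7 tilt 0.28 F [ 0.1 -0.7 -0.6] open 0.496 q [ 0.46  0.77 -0.01  1.62  0.    0.76 -1.16]
tool delta (no yaw) [0.0018 0.0052 0.0237] yaw rad -0.003 dist 0.024
tool delta after yaw [0.0018 0.0052 0.0237]
```

>>> play_rows(targets=[{"jaw":0.8,"dx":0.001,"dy":0.004,"dz":0.004,"yaw":0},{"jaw":0.8,"dx":0,"dy":0,"dz":0.008,"yaw":0},{"jaw":0.8,"dx":0,"dy":0,"dz":0.008,"yaw":0},{"jaw":0.8,"dx":0,"dy":0,"dz":0.004,"yaw":0},{"jaw":0.8,"dx":0,"dy":0,"dz":0,"yaw":0}])

```text
clock: 16.85
tool_pos: [0.5458, -0.3177, 0.1467]
eef_rot: [1.0, -0.021, -0.0, -0.004]
contact_force: [-0.4, 0.0, -1.5]
opening: 0.501
```

```bash
python3 go.py 0.545 -0.322 0.115 -2.5;  python3 - <<'E'
from plant import r
import cv2,numpy as np
d=r.snapshot("scene")
cv2.imwrite("pics/s5.png",cv2.cvtColor(cv2.resize(d["frame"][80:240,0:230],None,fx=3,fy=3),cv2.COLOR_RGB2BGR))
E
```

```text
t 16.85 pos [ 0.5458 -0.3177  0.1467] th -2.4 tilt 0.45 F [-0.4  0.  -1.5] open 0.501 q [ 0.46  0.81 -0.01  1.63  0.    0.71 -1.16]
tool delta (no yaw) [-0.0006  0.0045  0.0317] yaw rad 0.002 dist 0.032
tool delta after yaw [-0.0005  0.0045  0.0317]
```

View pics/s5.png

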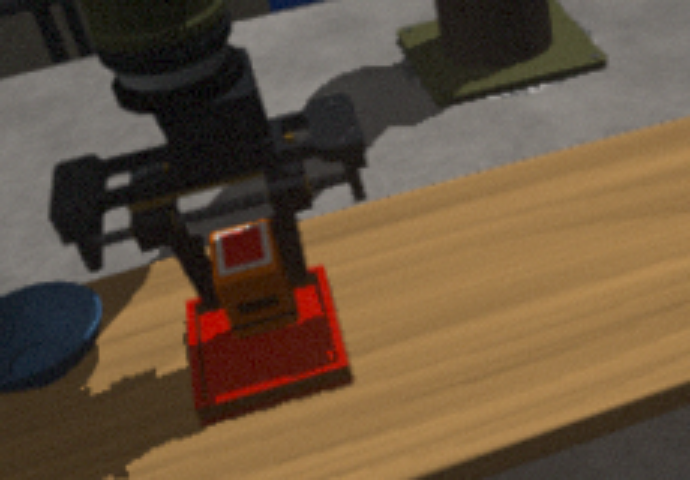

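The red unit hangs upright over the red tray at crop (250,275), and the gripper clears the bowl at crop (45,335). Lowering.

>>> play_rows(targets=[{"jaw":0.8,"dx":0,"dy":0.003,"dz":0.006,"yaw":0},{"jaw":0.8,"dx":0,"dy":0,"dz":0.007,"yaw":0},{"jaw":0.8,"dx":0,"dy":0,"dz":0.006,"yaw":0},{"jaw":0.8,"dx":0,"dy":0,"dz":0.003,"yaw":0},{"jaw":0.8,"dx":0,"dy":0,"dz":0,"yaw":0}])

```text
clock: 17.4
tool_pos: [0.546, -0.321, 0.1233]
eef_rot: [1.0, -0.021, -0.0, -0.004]
contact_force: [0.4, -0.5, -1.4]
opening: 0.496
```

```bash
python3 go.py 0.545 -0.322 0.115 -2.5
```

```text
t 17.4 pos [ 0.546  -0.321   0.1233] th -2.4 tilt 0.42 F [ 0.4 -0.5 -1.4] open 0.496 q [ 0.47  0.84 -0.01  1.64  0.    0.67 -1.15]
tool delta (no yaw) [-0.001   0.0011  0.0083] yaw rad 0.002 dist 0.008
tool delta after yaw [-0.001   0.0011  0.0083]
```

>>> play_rows(targets=[{"jaw":0.8,"dx":0,"dy":0,"dz":0.003,"yaw":0},{"jaw":0.8,"dx":0,"dy":0,"dz":0.002,"yaw":0},{"jaw":0.8,"dx":0,"dy":0,"dz":0.001,"yaw":0},{"jaw":0.8,"dx":0,"dy":0,"dz":0.001,"yaw":0},{"jaw":0.8,"dx":0,"dy":0,"dz":0,"yaw":0}])

```text
clock: 17.9
tool_pos: [0.5464, -0.3211, 0.1161]
eef_rot: [1.0, -0.021, 0.0, -0.003]
contact_force: [-0.1, -0.4, -1.9]
opening: 0.495
```

```bash
python3 go.py 0.545 -0.322 0.115 -2.5
```

```text
t 17.9 pos [ 0.5464 -0.3211  0.1161] th -2.4 tilt 0.4 F [-0.1 -0.4 -1.9] open 0.495 q [ 0.47  0.85 -0.01  1.64  0.    0.65 -1.15]
tool delta (no yaw) [-0.0013  0.001   0.0011] yaw rad 0.002 dist 0.002
tool delta after yaw [-0.0013  0.001   0.0011]
```

>>> play_rows(targets=[{"jaw":0.8,"dx":0,"dy":0,"dz":0.001,"yaw":0},{"jaw":0.8,"dx":0,"dy":0,"dz":0.001,"yaw":0},{"jaw":0.8,"dx":0,"dy":0,"dz":0,"yaw":0},{"jaw":0.8,"dx":0,"dy":0,"dz":0,"yaw":0},{"jaw":0.8,"dx":0,"dy":0,"dz":0,"yaw":0}])

```text
clock: 18.4
tool_pos: [0.5468, -0.3213, 0.1154]
eef_rot: [1.0, -0.021, 0.001, -0.003]
contact_force: [-0.5, 0.9, -1.6]
opening: 0.493
```

```bash
python3 go.py 0.545 -0.322 0.115 -2.5
```

```text
t 18.4 pos [ 0.5468 -0.3213  0.1154] th -2.4 tilt 0.38 F [-0.5  0.9 -1.6] open 0.493 q [ 0.47  0.85 -0.01  1.64  0.    0.65 -1.16]
tool delta (no yaw) [-0.0018  0.0008  0.0004] yaw rad 0.002 dist 0.002
tool delta after yaw [-0.0018  0.0008  0.0004]
```

>>> play_rows(targets=[{"jaw":0.8,"dx":0,"dy":0,"dz":0.001,"yaw":0},{"jaw":0.8,"dx":0,"dy":0,"dz":0.001,"yaw":0},{"jaw":0.8,"dx":0,"dy":0,"dz":0,"yaw":0},{"jaw":0.8,"dx":0,"dy":0,"dz":0,"yaw":0},{"jaw":0.8,"dx":0,"dy":0,"dz":0,"yaw":0}])

```text
clock: 18.9
tool_pos: [0.5471, -0.3214, 0.1152]
eef_rot: [1.0, -0.021, 0.001, -0.003]
contact_force: [0.3, -0.0, 1.0]
opening: 0.497
```

```bash
python3 go.py 0.545 -0.322 0.115 -2.5
```

```text
t 18.9 pos [ 0.5471 -0.3214  0.1152] th -2.4 tilt 0.38 F [ 0.3 -0.   1. ] open 0.497 q [ 0.47  0.86 -0.01  1.64  0.    0.65 -1.16]
tool delta (no yaw) [-0.0021  0.0007  0.0002] yaw rad 0.002 dist 0.002
tool delta after yaw [-0.0021  0.0007  0.0002]
```

Seated: the force has reversed and the height matches. Release, then go up.

>>> play_rows(targets=[{"jaw":0.4,"dx":0,"dy":0,"dz":0,"yaw":0},{"jaw":0.3,"dx":0,"dy":0,"dz":0,"yaw":0},{"jaw":0.2,"dx":0,"dy":0,"dz":0,"yaw":0},{"jaw":0.1,"dx":0,"dy":0,"dz":0,"yaw":0},{"jaw":0.1,"dx":0,"dy":0,"dz":0,"yaw":0}])

```text
clock: 19.4
tool_pos: [0.5474, -0.3215, 0.1149]
eef_rot: [1.0, -0.021, 0.002, -0.003]
contact_force: [0.8, 0.3, -0.4]
opening: 0.894
```

```bash
python3 go.py
```

```text
t 19.4 pos [ 0.5474 -0.3215  0.1149] th -2.4 tilt 0.38 F [ 0.8  0.3 -0.4] open 0.894 q [ 0.47  0.86 -0.01  1.64  0.    0.65 -1.16]
```

>>> play_rows(targets=[{"jaw":0.1,"dx":0,"dy":0,"dz":-0.01,"yaw":0},{"jaw":0.1,"dx":0,"dy":0,"dz":-0.02,"yaw":0},{"jaw":0.1,"dx":0,"dy":0,"dz":-0.025,"yaw":0},{"jaw":0.1,"dx":0,"dy":0,"dz":-0.03,"yaw":0},{"jaw":0.1,"dx":0,"dy":0,"dz":-0.03,"yaw":0}])

```text
clock: 19.9
tool_pos: [0.5445, -0.3208, 0.2316]
eef_rot: [1.0, -0.021, -0.002, -0.005]
contact_force: [0.2, 0.7, 0.1]
opening: 0.9
```

>>> play_rows(targets=[{"jaw":0.1,"dx":-0.01,"dy":-0.03,"dz":-0.01,"yaw":0},{"jaw":0.1,"dx":-0.01,"dy":-0.04,"dz":0,"yaw":0},{"jaw":0.1,"dx":-0.01,"dy":-0.04,"dz":0,"yaw":0},{"jaw":0.1,"dx":0,"dy":-0.04,"dz":0,"yaw":0},{"jaw":0.1,"dx":0,"dy":-0.02,"dz":0,"yaw":0}])

```text
clock: 20.4
tool_pos: [0.5242, -0.1517, 0.2526]
eef_rot: [1.0, -0.026, 0.006, -0.0]
contact_force: [1.1, -0.0, -0.4]
opening: 0.903
```

>>> play_rows(targets=[{"jaw":0.1,"dx":0,"dy":0,"dz":0,"yaw":0},{"jaw":0.1,"dx":0,"dy":0,"dz":0,"yaw":0},{"jaw":0.1,"dx":0,"dy":0,"dz":0,"yaw":0},{"jaw":0.1,"dx":0,"dy":0,"dz":0,"yaw":0},{"jaw":0.1,"dx":0,"dy":0,"dz":0,"yaw":0}])

```text
clock: 20.9
tool_pos: [0.5247, -0.1536, 0.2547]
eef_rot: [1.0, -0.026, 0.007, 0.001]
contact_force: [-0.7, 0.1, 0.1]
opening: 0.896
```

```bash
python3 go.py; python3 - <<'E'
from plant import r
from h import *
ims=[]
for n in("scene","top"):
    d=r.snapshot(n); ims.append(d["frame"][:,:400] if n=="scene" else d["frame"][:,100:])
    for col in("green","red"):
        for c,A,m in blobs(d,col,25):
            if A<600:
                pz=withz(d,[c])[0]
                if pz[2]>.12: print(n,col,pz.round(4),[np.round(x,1) for x in rect(d,m,.145)])
cv2.imwrite("pics/end.png",cv2.cvtColor(np.hstack(ims)[:, :800],cv2.COLOR_RGB2BGR))
E
```

```text
t 20.9 pos [ 0.5247 -0.1536  0.2547] th -3.0 tilt 0.86 F [-0.7  0.1  0.1] open 0.896 q [ 0.19  0.56  0.01  1.81 -0.01  0.77 -1.41]
scene green [0.5447 0.2825 0.1468] [array([541.6, 285. ]), array([542. , 284.8]), array([35.1, 20.8]), np.float64(7.9)]
top green [0.542  0.2823 0.146 ] [array([542.2, 282.7]), array([542.1, 282.6]), array([32.7, 18. ]), np.float64(8.5)]
```

View pics/end.png

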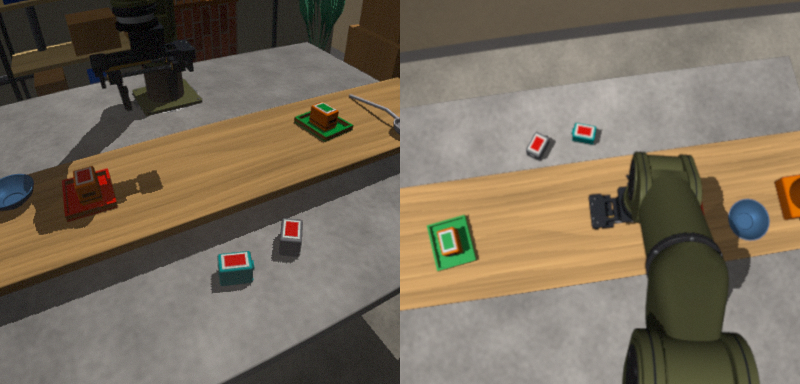

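Green is confirmed upright at (542,283) and 8°. The red unit in its tray (scene 85,182) is in shadow, and the arm hides it from the top camera. I'll move aside and check it.

>>> play_rows(targets=[{"jaw":0.1,"dx":0,"dy":-0.03,"dz":-0.01,"yaw":0},{"jaw":0.1,"dx":0,"dy":-0.04,"dz":0,"yaw":0},{"jaw":0.1,"dx":0,"dy":-0.04,"dz":0,"yaw":0},{"jaw":0.1,"dx":0,"dy":-0.03,"dz":0,"yaw":0},{"jaw":0.1,"dx":0,"dy":-0.01,"dz":0,"yaw":0}])

```text
clock: 21.5
tool_pos: [0.5334, -0.005, 0.2638]
eef_rot: [0.999, -0.032, 0.007, 0.002]
contact_force: [-0.4, 0.4, 0.5]
opening: 0.9
```

>>> play_rows(targets=[{"jaw":0.1,"dx":0,"dy":0,"dz":0,"yaw":0},{"jaw":0.1,"dx":0,"dy":0,"dz":0,"yaw":0},{"jaw":0.1,"dx":0,"dy":0,"dz":0,"yaw":0},{"jaw":0.1,"dx":0,"dy":0,"dz":0,"yaw":0},{"jaw":0.1,"dx":0,"dy":0,"dz":0,"yaw":0}])

```text
clock: 22.0
tool_pos: [0.5332, -0.0112, 0.2636]
eef_rot: [0.999, -0.035, 0.007, 0.004]
contact_force: [-0.4, 0.0, -0.4]
opening: 0.899
```

```bash
python3 go.py; python3 - <<'E'
from plant import r
from h import *
ims=[]
for n in("scene","top"):
    d=r.snapshot(n); ims.append(cv2.resize(d["frame"][120:240,20:170] if n=="scene" else d["frame"][145:265,310:460],None,fx=2.6,fy=2.6))
    for col in("green","red"):
        for c,A,m in blobs(d,col,25):
            if A<600:
                pz=withz(d,[c])[0]
                if pz[2]>.12: print(n,col,pz.round(4),[np.round(x,1) for x in rect(d,m,.145)])
cv2.imwrite("pics/end2.png",cv2.cvtColor(np.hstack(ims)[:, :800],cv2.COLOR_RGB2BGR))
E
```

```text
t 22.0 pos [ 0.5332 -0.0112  0.2636] th -4.0 tilt 0.92 F [-0.4  0.  -0.4] open 0.899 q [-0.1   0.53  0.04  1.83 -0.02  0.77 -1.69]
scene green [0.5431 0.2839 0.1457] [array([541.6, 285. ]), array([542. , 284.8]), array([35.1, 20.8]), np.float64(7.9)]
scene red [ 0.5481 -0.3192  0.1471] [array([ 544.9, -319.4]), array([ 545.1, -319.4]), array([33.7, 21.9]), np.float64(-1.9)]
top green [0.5412 0.2809 0.1514] [array([542.2, 282.6]), array([542.1, 282.5]), array([32.6, 18.6]), np.float64(10.3)]
top red [ 0.5458 -0.3211  0.1448] [array([ 546.1, -321.2]), array([ 545.7, -321.1]), array([32.6, 19. ]), np.float64(-2.4)]
```

View pics/end2.png

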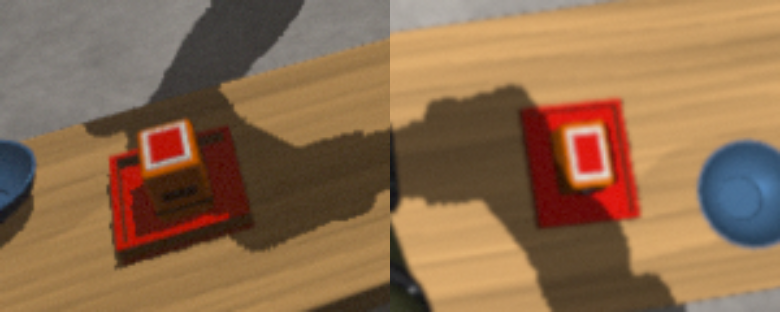

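The red unit stands upright and centred in the red tray, with its tag in the crops at (165,145) in the scene view and (588,155) in the top view. Its top is at about 0.145 m, which means it is flat on the floor. Handing in.

```bash
python3 -c "
from plant import r
print(r.finish_job())"
```

```text
the job is handed in; nothing more can be done
None
```

I put the green-tagged unit in the green pass tray first, then the red-tagged unit in the red reject tray. I handed the job in at about 22 s of the 58 s allowed.

My last checks, with the gripper well clear of everything, used both cameras:

| Unit | Position (mm) | Yaw | Tray centre (mm) | Tray yaw |
|---|---|---|---|---|
| Green | (542, 283) | 8–10° | (543, 283) | 8° |
| Red | (545, -320) | -2° | (545, -322) | -2.5° |

- **Upright and flat:** both units look upright in the pictures. The tag tops read about 0.145 m, the height expected when a unit stands on the tray floor. One noisy depth pixel on the green unit read 0.151 m; its other readings were 0.146–0.147 m, and its picture shows it flat.
- **Forces and other objects:** the tool-force readings stayed within a few newtons throughout. I left the look-alikes, ladle, bowl and pot alone.
- **Disagreements:** the two cameras differ by about 2 mm on position, which is within the calibration. The arm overshot by up to about 12 mm on its way to the green unit, and I corrected that before going down.

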